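# Clamp a gel cassette in the quick-release casting clamp

## Task

The gel cassette standing in one of the two casting clamps is still loose. Squeeze that clamp's release lever against its post, slide the jaw up to the cassette so that the cassette is shut in between the jaw and the rubber backing, let the lever go, then swing the screw crank over, clockwise as seen from the crank's end, about a quarter turn, to screw the jaw tight. Leave the jaw of the empty clamp alone.

Things in the scene. Friction and masses are not known exactly. Their poses are not given: they have to be found in the camera images.
- clamp: The clamp with the cassette in it, bolted down: aluminium base plate 300 x 90 x 12 mm. Origin on the bench under it; x along the clamp from the crank end to the fixed end, roughly away from the robot; y left, z up; plate from x = -140 to 160 mm. Grey jaw block 60 x 66 x 50 mm with lever and post on top, pad in front, crank behind.
- jaw (a joint): Slide of the jaw towards the clamp's +x, m: 0 open, 0.125 end stop; at 0.091 its pad just shuts the cassette against the backing (crank unturned). Braked (holds over 30 N) unless the release lever is squeezed; then it slides with 1 to 2 N, pushes the cassette along and may go a few mm past 0.091 against the springs. Stays put once the lever is let go.
- jaw_grip (a point): Where to squeeze: midway between lever (-x side, steel, 38 mm wide, 6 thick, hinged at its foot) and post (+x side, 40 wide, 12 thick, fixed to the jaw), 100 mm above the bench; both end at 112 mm. 37 mm over both along x, 28 squeezed, with about 9 N; a gripper closed on both carries the jaw. Only things lower than 78 mm lie within 70 mm. Moves with the jaw; clamp's axes.
- release (a joint): Angle of the release lever, rad: 0 let go (brake on), 0.25 squeezed fully towards the post; squeeze it fully: the brake is surely off only above 0.2. A spring returns it to 0.
- crank_knob (a point): Middle of the black crank handle, a bar 16 mm thick, 50 long, along the clamp's x, 20 mm behind the crank arm, 103 mm behind jaw_grip. It circles at 50 mm radius about the screw axis (along x, on the centre line, 42 mm up). It spins freely on its pin. At first 32 mm to the clamp's +y side, 80 mm up. Closed fingers reaching 15 mm below it can push it level to the -y side.
- crank (a joint): Turn of the crank, rad: 0 leaning 40 degrees to +y, 0.70 upright, 1.57 stop, leaning to -y. It stays where it is left; pushing it takes 4 to 7 N. It grows clockwise as seen from the crank end and drives the jaw's rubber pad 5 mm forward per rad.
- backing (a joint): How far the rubber backing (its free face at the clamp's x = 100 mm, in front of the 66 mm high fixed wall) is pressed back by the cassette, m: 0 free, 0.014 stop; springs of 1.5 N per mm. It shows how tightly the cassette is clamped.
- cassette_mid (a point): Centre of the gel cassette: an upright green plastic frame with glass plates and a white comb, 34 mm thick (along the clamp's x), 80 wide, 62 high, about 0.35 kg, standing loose on the base plate between jaw and backing; it slides when the jaw pushes it.
- spare_jaw_grip (a point): The point between lever and post of the empty clamp's jaw, placed like jaw_grip. The empty clamp is identical and stands beside the loaded one, on its left or right; its jaw is to be left where it is.
Not all that is in view belongs to the job. There is more than one size of the part that bears cassette_mid; the job needs the smallest.

How it is judged:
On the way, in this order (a step that is already met when the one before it is completed fails the run):
1. the release lever is squeezed (0.1 rad or more) while the crank is still unturned (under 0.4 rad) (value of joint release above 0.1 rad and value of joint crank below 0.4 rad), for 0.1 s.
2. the jaw has been slid up to the cassette (jaw at least 0.086) and the lever let go, the crank still unturned (under 0.4 rad) (value of joint jaw above 0.086 m and value of joint release below 0.03 rad and value of joint crank below 0.4 rad), for 0.2 s.
3. the crank is turned 0.9 rad or more and the backing is pressed back 3 mm or more (value of joint crank above 0.9 rad and value of joint backing above 0.003 m), for 0.2 s.
At the end, for the whole second after the job is handed in: The cassette stands upright (within 10 degrees) in the clamp, within 25 mm of its centre line, held between the jaw and the backing, which is pressed back 3 mm or more; the jaw is up (jaw over 0.083), the release lever let go, the crank turned 0.9 rad or more, all at rest (all of step 3 and value of joint jaw above 0.083 m and value of joint release below 0.03 rad and angle between cassette_mid's own z axis and vertical below 0.17 rad and x of cassette_mid in the frame of clamp between 0.08 and 0.103 m and y of cassette_mid in the frame of clamp between -0.025 and 0.025 m and velocity of joint jaw between -0.01 and 0.01 m/s and velocity of joint crank between -0.1 and 0.1 rad/s); the robot touches nothing.
It fails at once if the jaw of the empty clamp is shifted by more than 10 mm (distance of spare_jaw_grip from where it was at the start of the episode above 0.01 m).
It also fails if it takes over 40 s, if anything falls off the work surface, if the arm or the gripper's body presses on something with over 40 N, if the wrist force passes 120 N, or if a joint passes its speed limit or range.

## Robot

A 7-joint arm with a two-finger parallel gripper is mounted at the origin on the work surface. World frame = base frame: x ahead of the robot, y to its left, z up, the work surface at z = 0. Lengths are in m, angles in rad, forces in N, time in s.
With the tool pointing down it reaches from about 0.35 to 0.775 m from the base axis. Payload 3.1 kg.
Tool frame: the origin (TCP) lies between the finger pads; the fingertips stand 22 mm ahead of it and the grasp point (between the pads) lies 3 mm ahead of it; x points along the fingers, z is the direction in which the jaws open and shut, and the axes are right-handed (so a half turn about x gives the same grasp; the last joint's range is limited). The gripper opens to 85 mm and grips with 20 to 120 N. Pads are 22 mm wide; open, the fingers measure 114 mm over their backs; the gripper's body (76 mm by 85 mm) begins 54 mm behind the grasp point. The pads swing forward as they close: fully open they stand 13 mm farther back than shut.
Start: joints at [1.092, 0.311, 0.014, 1.512, -0.004, 1.319, -0.027], TCP at [0.233, -0.498, 0.253] pointing down, gripper open.
Joint ranges: [-2.7, 2.7], [-0.3, 1.91], [-1.27, 1.3], [0.12, 2.57], [-1.44, 4.58], [0.2, 2.03], [-3.05, 3.05]. Speed limits (rad/s): [2.79, 2.79, 3.14, 3.14, 3.14, 3.14, 3.14].

## Interface

Orientations are given as a unit quaternion [w, x, y, z].
In Python, from bench import r, eyes gives the robot as it stands.
- The arm moves only by the tool jog_arm, never from a script. Its argument "deltas" is a list that holds one entry, the list of rows, each a list of 7 numbers: the opening in per cent of the stroke, from 0 (shut) to 100 (fully open), then the shift along the tool's x, y, z in cm, then the turn, a rotation vector about the tool's x, y, z in degrees. A call has 1 to 20 rows; each row is the pose to reach, as a shift and turn from the pose measured when the call began, along the tool's axes at that moment; what a row does not reach only later rows make up. A row lasts 1/12 s, in which the tool goes at most 41.7 mm and 7.16 degrees, less where a joint would pass 70% of its speed; a pose out of reach is approached as far as the arm can. A call with a gripper value outside its range is refused whole. The fingers move at their own pace and stop on an object; "grip_force" is the grip in N (left out, the last holds). Time passes only in rows, so rows that repeat a pose let the fingers close. It gives the time, the measured TCP pose, the force and the opening at its end, in the units of the state.
- r.get_state(): the state, without advancing time (a new reading comes with each control period).
- eyes.camera(name): name is "scene" or "top"; returns a dict with "pixels" (384x512x3 uint8, red, green, blue), "depth" (384x512 float32, m along the optical axis (not along the pixel's ray), 0 where there is no reading), "intrinsics" (3x3 intrinsics, pixels), "distortion" ([k1, k2, p1, p2, k3] as OpenCV has them; the pictures are not rectified), "position" and "rotation" of the camera in the world. Camera axes: x right, y down, z forward; pixel columns grow to the right and rows downward; lengths in m; the calibration is good to about 2 mm. A picture is of the moment at which its call begins.
- r.finish_job(): hands the job in, once; it reports no verdict.
The state is a dict: "time": time; "joints": joint angles; "dq": joint speeds; "joint_torque": joint torques, N m; "tool_pos": TCP position; "tcp_rot": TCP orientation; "wrist_force": force on the tool from outside, world axes, zero at the start; "ft_torque": the same for the moment, N m; "gripper_width": opening from 0.0 (shut) to 1.0 (fully open).
Only numpy, scipy, OpenCV 4.12 (cv2) and the standard library are available. Lean on these libraries where they do the work, as an engineer would, in place of code of your own. Each camera call takes 0.05 s, during which the arm holds its last target. There are 200 camera calls.

## Working session

There is one attempt and no reset: what is moved stays moved. The work goes in short steps, Python scripts to look and compute and a tool call to move; the robot and the scene stay as the last step left them, time stands still between calls to the robot, and variables do not carry over. Pictures are saved under pics/ and viewed, about 8 in all and at most 12, crops included, and the job is handed in when it is done.

Besides the shell and the picture viewer there is one more tool, called as a command line: name --argument value ..., lists and objects as JSON in quotes. jog_arm: Moves the arm, as the interface text tells. Its arguments: {"type":"object","properties":{"deltas":{"type":"array"},"grip_force":{"type":"number"}},"required":["deltas"]}

```bash
mkdir -p pics
cat > h.py <<'E'
import numpy as np, cv2
from bench import r, eyes
def shot(n, f):
    c=eyes.camera(n); np.savez('/tmp/'+f,**{k:np.asarray(v) for k,v in c.items()})
    cv2.imwrite('pics/'+f+'.png',cv2.resize(c['pixels'][:,:,::-1],None,fx=1.5,fy=1.5)); return c
def R(c):
    q=np.asarray(c['rotation'])
    if q.shape==(3,3): return q
    from scipy.spatial.transform import Rotation
    return Rotation.from_quat(np.r_[q[1:],q[0]]).as_matrix()
def rays(c,uv):
    p=cv2.undistortPoints(np.float64(uv).reshape(-1,1,2),np.float64(c['intrinsics']),np.float64(c['distortion'])).reshape(-1,2)
    return np.c_[p,np.ones(len(p))]@R(c).T
def cloud(c):
    h,w=c['depth'].shape; v,u=np.mgrid[:h,:w]
    P=rays(c,np.c_[u.ravel(),v.ravel()])*c['depth'].reshape(-1,1)+np.asarray(c['position'])
    P[c['depth'].ravel()==0]=np.nan
    return P.reshape(h,w,3)
def onplane(c,uv,z):
    d=rays(c,uv); o=np.asarray(c['position']); return o+d*((z-o[2])/d[:,2])[:,None]
E
python3 - <<'E'
from h import *
for n in('scene','top'):
    c=shot(n,n+'1'); print(n,c['position'],c['rotation'])
print(r.get_state())
E
```

```text
scene [ 1.20370529 -0.18166721  0.60630509] [-0.32769247  0.70002554  0.5787517  -0.26005453]
top [ 0.48347795 -0.06505425  1.02394043] [ 0.05385207 -0.70509034  0.70582085 -0.04200575]
{'time': 0.1, 'joints': array([ 1.09225367,  0.31166092,  0.01398736,  1.51288962, -0.0043984 ,
        1.31920658, -0.02720957]), 'dq': array([-6.87239321e-05, -1.92646058e-03,  1.29802002e-03, -5.86116681e-03,
        1.22815687e-03,  2.69230368e-04,  9.13304996e-04]), 'joint_torque': array([ 7.76199595e-04, -3.80851650e+01,  1.46628516e-01, -2.31244004e+01,
        1.22601836e-02,  8.06106051e-03,  2.76447793e-06]), 'tool_pos': array([ 0.23245451, -0.49779401,  0.25232415]), 'tcp_rot': array([ 0.59582542,  0.38013223,  0.597131  , -0.37937597]), 'wrist_force': array([-0.1374865 , -1.28563833, -0.22351563]), 'ft_torque': array([ 0.00259533,  0.06344318, -0.00463912]), 'gripper_width': 0.9990198963392559}
```

View pics/scene1.png

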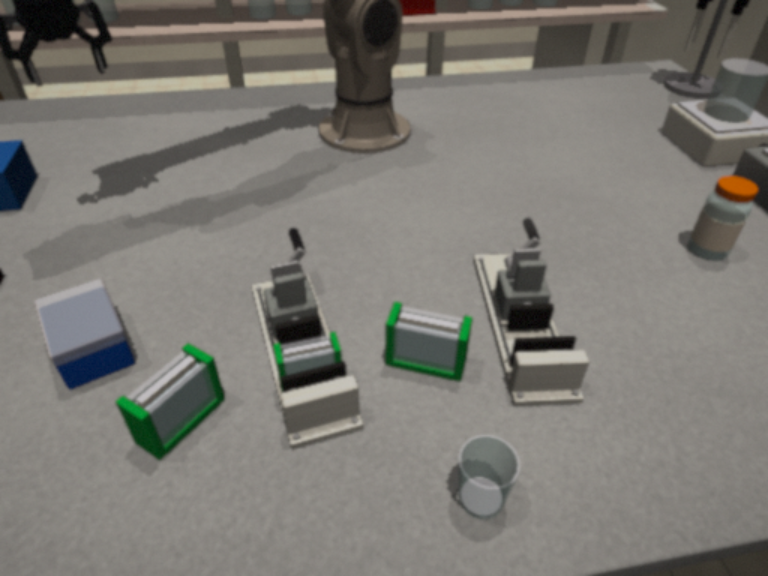

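View pics/top1.png

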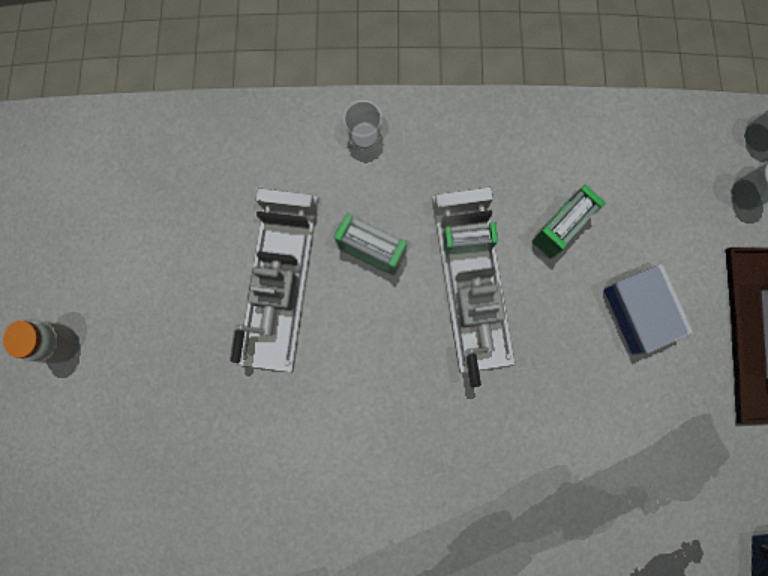

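The top view shows the loaded clamp at px (433–513, 190–370), with its cassette at (470, 237), lever and post near (480, 285) and the knob at (474, 370). The empty clamp is on the left at (240–318, 190–370), and there are two loose decoy cassettes. Now I'll measure with the depth.

```bash
cat > m.py <<'E'
from h import *
import sys
def load(f):
    d=np.load('/tmp/'+f+'.npz'); return {k:d[k] for k in d}
E
python3 - <<'E'
from m import *
c=load('top1'); P=cloud(c); H,W=P.shape[:2]
v,u=np.mgrid[:H,:W]
roi=(u>280)&(u<350)&(v>118)&(v<270)
z=P[...,2]
def rect(m,n):
    p=np.float32(P[m][:,:2]); rr=cv2.minAreaRect(p); print(n,m.sum(),rr, 'med',np.round(np.median(P[m],0),4)); return p
rgb=c['pixels'].astype(int)
rect(roi&(z>.006),'all>6mm')
m=roi&(z>.095)&(z<.125)
n,lab,st,ce=cv2.connectedComponentsWithStats(m.astype(np.uint8))
for i in range(1,n):
    if st[i,4]>4: rect(lab==i,'top z>95mm')
k=roi&(rgb.sum(-1)<120)&(v>230)&(z>.05); rect(k,'knob')
g=roi&(rgb[...,1]>rgb[...,0]+40)&(z>.05);rect(g,'green')
# plate corners via colour: bright, edges
b=((roi)&(rgb.min(-1)>170)).astype(np.uint8)
print('bright',b.sum())
pl=roi&(z>.006)&(z<.02); 
uv=np.c_[u[pl],v[pl]]; p=np.float32(onplane(c,uv,.012)[:,:2]); rr=cv2.minAreaRect(p); print('plate',rr,cv2.boxPoints(rr).round(4))
import cv2 as cv
cv.imwrite('pics/crop1.png',cv.resize(c['pixels'][115:275,270:360,::-1],None,fx=3.7,fy=3.7,interpolation=cv.INTER_CUBIC))
E
```

```text
all>6mm 4576 ((0.6280372738838196, -0.19555896520614624), (0.1682709902524948, 0.3673745393753052), 88.89019012451172) med [ 0.6424 -0.1891  0.049 ]
top z>95mm 108 ((0.6161783933639526, -0.19817687571048737), (0.011823905631899834, 0.03961755335330963), 8.001493453979492) med [ 0.6146 -0.1974  0.1114]
top z>95mm 58 ((0.5884284973144531, -0.20229867100715637), (0.006161033175885677, 0.03752410039305687), 7.799167633056641) med [ 0.5874 -0.201   0.1125]
knob 84 ((0.49578216671943665, -0.18331649899482727), (0.047446358948946, 0.01403595507144928), 9.247087478637695) med [ 0.4928 -0.1845  0.088 ]
green 101 ((0.7077040076255798, -0.1855531632900238), (0.03268248960375786, 0.07987426221370697), 5.571751594543457) med [ 0.7075 -0.1559  0.075 ]
bright 857
plate ((0.627211332321167, -0.19481420516967773), (0.1673150211572647, 0.3652716279029846), 88.89200592041016) [[ 0.443  -0.2749]
 [ 0.8082 -0.282 ]
 [ 0.8114 -0.1147]
 [ 0.4462 -0.1076]]
```

View pics/crop1.png

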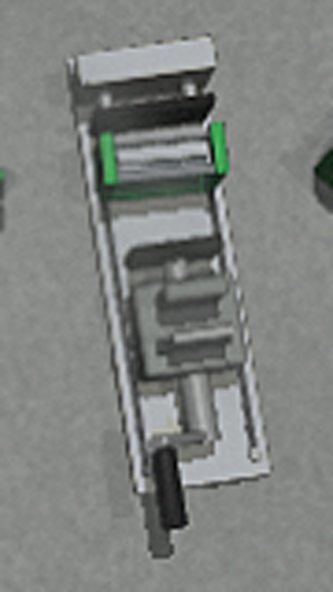

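```bash
cat > go.py <<'E'
from m import *
from scipy.spatial.transform import Rotation as Ro
YAW=np.deg2rad(8.0); ex=np.array([np.cos(YAW),np.sin(YAW),0]); ey=np.array([-np.sin(YAW),np.cos(YAW),0])
G0=np.array([.6037,-.2000,.100])   # jaw_grip at start
def go(target,zdir=ex):
    s=r.get_state(); q=s['tcp_rot']; C=Ro.from_quat(np.r_[q[1:],q[0]]).as_matrix()
    best=None
    for sg in(1,-1):
        X=np.array([0,0,-1.]); Z=sg*zdir; T=np.c_[X,np.cross(Z,X),Z]
        rv=np.rad2deg(Ro.from_matrix(C.T@T).as_rotvec())
        if best is None or np.linalg.norm(rv)<np.linalg.norm(best): best=rv
        print('  alt',sg,rv.round(1))
    print('t',round(s['time'],2),'tcp',s['tool_pos'].round(4),'F',s['wrist_force'].round(1),'w',round(s['gripper_width'],3),'q',s['joints'].round(2))
    print('axes in tool: ex',(C.T@ex).round(3),'ey',(C.T@ey).round(3))
    print('shift cm',(C.T@(np.asarray(target)-s['tool_pos'])*100).round(2),'rot',best.round(2))
E
python3 - <<'E'
from go import *
go(G0+ex*.0045+[0,0,.09])
c=load('top1')
p=onplane(c,[[270+270/3.7,115+472/3.7],[270+137/3.7,115+490/3.7]],.012)
for a in p: print('plate near corner',a.round(4),'local rel grip',((a-G0)@ex).round(4),((a-G0)@ey).round(4))
a=np.array([.7077,-.1856,.075]);print('cassette rel',(a-G0)@ex,(a-G0)@ey)
E
```

```text
alt 1 [-73.   -0.1  -0.1]
  alt -1 [ 1.07e+02 -1.00e-01  1.00e-01]
t 0.1 tcp [ 0.2325 -0.4978  0.2523] F [-0.1 -1.3 -0.2] w 0.999 q [ 1.09  0.31  0.01  1.51 -0.    1.32 -0.03]
axes in tool: ex [-0.001  0.956  0.293] ey [ 0.002  0.293 -0.956]
shift cm [  6.25  46.67 -11.13] rot [-7.297e+01 -1.100e-01 -7.000e-02]
plate near corner [ 0.5063 -0.2607  0.012 ] local rel grip -0.1049 -0.0465
plate near corner [ 0.495  -0.1725  0.012 ] local rel grip -0.1038 0.0424
cassette rel 0.10499197180294825 -0.00021414230996816567
```

jog_arm --deltas '[[[100, 0, 4, -1, -7, 0, 0], [100, 0, 8, -2, -14, 0, 0], [100, 0.5, 12, -3, -21, 0, 0], [100, 1, 16, -4, -28, 0, 0], [100, 1.5, 20, -5, -35, 0, 0], [100, 2, 24, -6, -42, 0, 0], [100, 2.5, 28, -7, -49, 0, 0], [100, 3, 32, -8, -56, 0, 0], [100, 3.5, 36, -9, -63, 0, 0], [100, 4, 40, -10, -70, 0, 0], [100, 5, 44, -11, -73, 0, 0], [100, 5, 46.7, -11.1, -73, 0, 0], [100, 5, 46.7, -11.1, -73, 0, 0], [100, 5, 46.7, -11.1, -73, 0, 0], [100, 5, 46.7, -11.1, -73, 0, 0], [100, 5, 46.7, -11.1, -73, 0, 0], [100, 5, 46.7, -11.1, -73, 0, 0]]]'

```text
time: 1.52
tool_pos: [0.6074, -0.2016, 0.2028]
tcp_rot: [0.705, -0.048, 0.706, 0.049]
wrist_force: [-0.2, -0.7, -0.4]
gripper_width: 0.999
```

Run:
```python
from go import *
shot('scene','scene2')
go(G0+ex*.0045+[0,0,.003])
```

```text
alt 1 [-0.1 -0.1 -0. ]
  alt -1 [ 1.799e+02 -1.000e-01  1.000e-01]
t 1.57 tcp [ 0.6076 -0.2014  0.2029] F [-0.  -0.   0.2] w 0.996 q [ 0.53  0.56 -0.37  1.31  0.2   1.32  0.29]
axes in tool: ex [-0.001  0.002  1.   ] ey [ 0.001  1.    -0.002]
shift cm [9.99 0.18 0.1 ] rot [-0.13 -0.06 -0.05]
```

View pics/scene2.png

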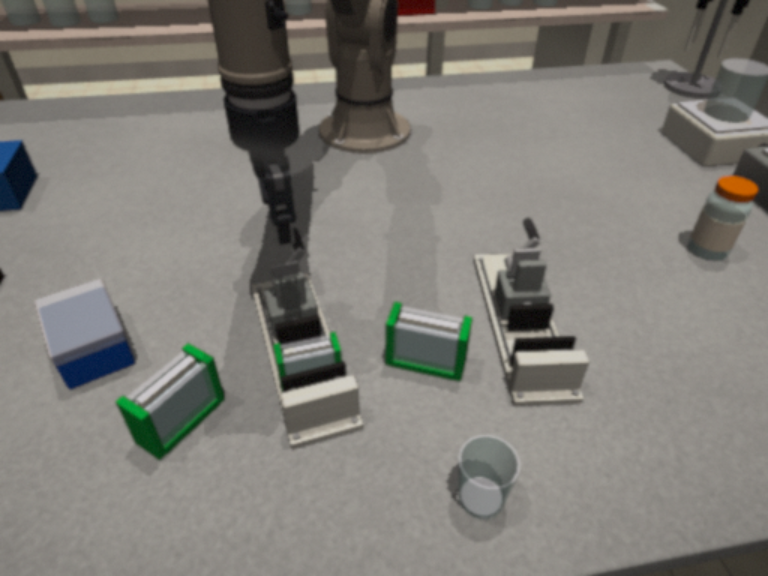

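The gripper at px (285, 235) is over the jaw and lined up with the clamp. Next I'll go down and squeeze.

jog_arm --deltas '[[[75, 3, 0.2, 0.1, 0, 0, 0], [75, 6, 0.2, 0.1, 0, 0, 0], [75, 8, 0.2, 0.1, 0, 0, 0], [75, 9.5, 0.2, 0.1, 0, 0, 0], [75, 10, 0.2, 0.1, 0, 0, 0], [75, 10, 0.2, 0.1, 0, 0, 0], [75, 10, 0.2, 0.1, 0, 0, 0]]]' --grip_force 30

```text
time: 2.15
tool_pos: [0.6085, -0.1998, 0.1038]
tcp_rot: [0.706, -0.048, 0.705, 0.048]
wrist_force: [-1.5, 0.9, 0.2]
gripper_width: 0.749
```

jog_arm --deltas '[[[20, 0, 0, 0, 0, 0, 0], [10, 0, 0, 0, 0, 0, 0], [10, 0, 0, 0, 0, 0, 0], [10, 0, 0, 0, 0, 0, 0], [10, 0, 0, 0, 0, 0, 0], [10, 0, 0, 0, 0, 0, 0], [10, 0, 0, 0, 0, 0, 0], [10, 0, 0, 0, 0, 0, 0], [10, 0, 0, 0, 0, 0, 0], [10, 0, 0, 0, 0, 0, 0]]]' --grip_force 30

```text
time: 2.98
tool_pos: [0.6093, -0.2007, 0.1059]
tcp_rot: [0.706, -0.049, 0.705, 0.047]
wrist_force: [-1.1, -0.9, 5.8]
gripper_width: 0.345
```

Run:
```python
from go import *
go(G0+ex*.0045+[0,0,.003])
```

```text
alt 1 [-0.2  0.1  0.1]
  alt -1 [179.8   0.2  -0.2]
t 2.98 tcp [ 0.6093 -0.2007  0.1059] F [-1.1 -0.9  5.8] w 0.345 q [ 0.52  0.63 -0.36  1.43  0.23  1.12  0.26]
axes in tool: ex [0.002 0.003 1.   ] ey [-0.002  1.    -0.003]
shift cm [ 0.29  0.15 -0.09] rot [-0.2   0.12  0.12]
```

jog_arm --deltas '[[[5, 0, 0, 0, 0, 0, 0], [5, 0, 0, 0, 0, 0, 0], [5, 0, 0, 0, 0, 0, 0], [5, 0, 0, 0.4, 0, 0, 0], [5, 0, 0, 0.9, 0, 0, 0], [5, 0, 0, 1.4, 0, 0, 0], [5, 0, 0, 2, 0, 0, 0]]]' --grip_force 60

```text
time: 3.57
tool_pos: [0.6295, -0.1979, 0.1061]
tcp_rot: [0.706, -0.049, 0.705, 0.047]
wrist_force: [-1.3, -0.0, 4.3]
gripper_width: 0.326
```

Run:
```python
from go import *
go(G0+ex*.0965+[0,0,.003])
shot('top','top3')
```

```text
alt 1 [-0.2  0.1  0.1]
  alt -1 [179.8   0.2  -0.2]
t 3.57 tcp [ 0.6295 -0.1979  0.1061] F [-1.3 -0.   4.3] w 0.326 q [ 0.49  0.67 -0.35  1.37  0.24  1.14  0.25]
axes in tool: ex [0.002 0.003 1.   ] ey [-0.002  1.    -0.003]
shift cm [0.33 0.17 7.06] rot [-0.19  0.11  0.12]
```

View pics/top3.png

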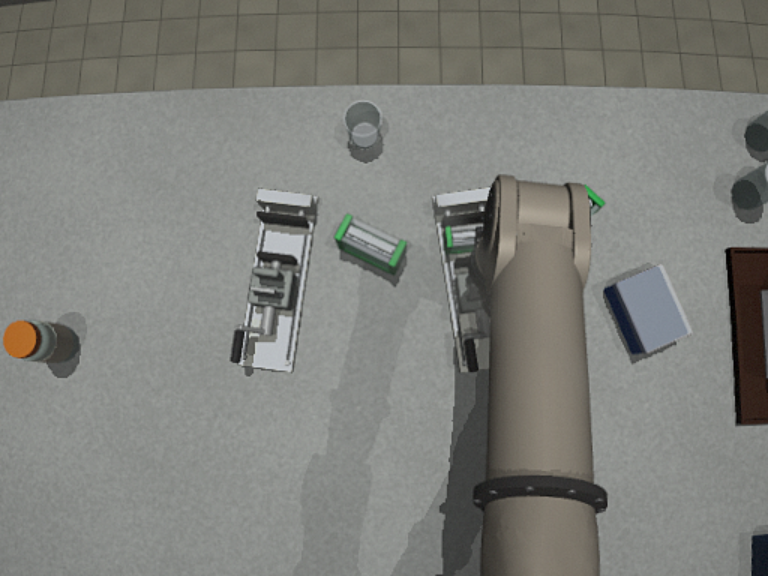

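The crank knob moved from (474, 370) to (472, 354), so the brake is off and the jaw is coming along (about 20 mm of low-force travel). I'll carry on up to the cassette.

jog_arm --deltas '[[[5, 0, 0, 0.6, 0, 0, 0], [5, 0, 0, 1.2, 0, 0, 0], [5, 0, 0, 1.8, 0, 0, 0], [5, 0, 0, 2.4, 0, 0, 0], [5, 0, 0, 3.0, 0, 0, 0], [5, 0, 0, 3.6, 0, 0, 0], [5, 0, 0, 4.2, 0, 0, 0], [5, 0, 0, 4.8, 0, 0, 0], [5, 0, 0, 5.3, 0, 0, 0], [5, 0, 0, 5.7, 0, 0, 0], [5, 0, 0, 6.1, 0, 0, 0], [5, 0, 0, 6.4, 0, 0, 0], [5, 0, 0, 6.6, 0, 0, 0], [5, 0, 0, 6.6, 0, 0, 0]]]'

```text
time: 4.78
tool_pos: [0.6724, -0.1921, 0.1051]
tcp_rot: [0.686, -0.047, 0.725, 0.047]
wrist_force: [-53.5, 2.6, 34.2]
gripper_width: 0.304
```

Run:
```python
from go import *
go(G0+ex*.0965+[0,0,.003])
```

```text
alt 1 [-0.4 -3.1 -0.2]
  alt -1 [179.5  -0.3   4.9]
t 4.78 tcp [ 0.6724 -0.1921  0.1051] F [-53.5   2.6  34.2] w 0.304 q [ 0.42  0.78 -0.33  1.16  0.26  1.29  0.23]
axes in tool: ex [-0.054  0.007  0.998] ey [ 0.004  1.    -0.007]
shift cm [0.07 0.19 2.74] rot [-0.42 -3.11 -0.19]
```

53 N at roughly 63 mm of jaw travel is too early, so I'm looking before I push any more.

Run:
```python
from go import *
c=shot('scene','scene4')
cv2.imwrite('pics/scene4c.png',cv2.resize(c['pixels'][120:310,130:270,::-1],None,fx=3.1,fy=3.1,interpolation=cv2.INTER_CUBIC))
go(G0)
```

```text
alt 1 [-0.4 -3.1 -0.2]
  alt -1 [179.5  -0.3   4.9]
t 4.83 tcp [ 0.6724 -0.1921  0.1051] F [-54.    2.3  34.5] w 0.305 q [ 0.42  0.78 -0.33  1.16  0.26  1.29  0.23]
axes in tool: ex [-0.054  0.007  0.999] ey [ 0.004  1.    -0.007]
shift cm [ 0.89  0.12 -6.87] rot [-0.42 -3.1  -0.2 ]
```

View pics/scene4c.png

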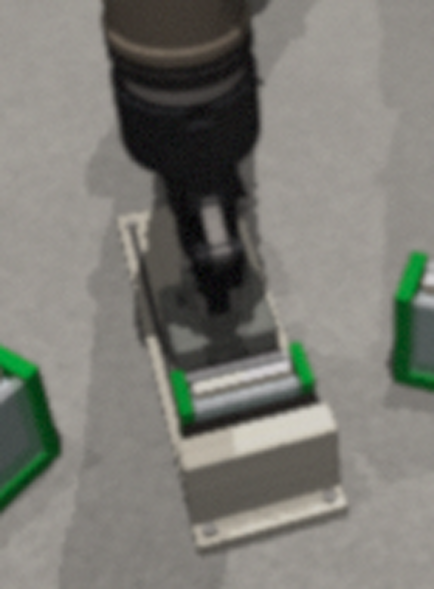

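Run:
```python
from go import *
def prof(f,o):
    c=load(f); P=cloud(c)-[G0[0],G0[1],0]; rgb=c['pixels'].astype(int)
    X=P@ex; Y=P@ey; Z=P[...,2]
    g=(rgb[...,1]>rgb[...,0]+40)&(rgb[...,1]>rgb[...,2]+40)&(abs(Y)<.06)&(X>.0)&(X<.2)&(Z>.062)&(Z<.085)
    print(f,'green X',np.percentile(X[g],[2,50,98]).round(4),'Y',np.percentile(Y[g],[2,98]).round(4),g.sum())
    for a in np.arange(-.01,.2,.006):
        m=(abs(Y)<.03)&(X>=a)&(X<a+.006)&(Z>.01)
        if m.sum(): print(round(a+.003,3),m.sum(),np.percentile(Z[m],[10,50,90]).round(3),rgb[m].mean(0).round(),end=' | ')
    print()
c=shot('top','top4')
prof('scene1',0); prof('scene4',0); prof('top1',0);prof('top4',0)
```

```text
scene1 green X [0.0894 0.108  0.1237] Y [-0.0384  0.0394] 132
-0.007 18 [0.06  0.061 0.063] [112. 112. 107.] | -0.001 17 [0.06  0.062 0.063] [118. 119. 112.] | 0.005 23 [0.06  0.062 0.101] [117. 117. 111.] | 0.011 66 [0.061 0.109 0.112] [111. 111. 105.] | 0.017 416 [0.062 0.086 0.108] [67. 67. 64.] | 0.023 167 [0.047 0.058 0.062] [78. 78. 74.] | 0.029 72 [0.047 0.052 0.059] [60. 60. 57.] | 0.041 25 [0.059 0.061 0.062] [47. 44. 42.] | 0.047 164 [0.035 0.054 0.062] [27. 26. 24.] | 0.053 258 [0.031 0.046 0.059] [22. 21. 20.] | 0.089 22 [0.068 0.069 0.07 ] [106. 106. 105.] | 0.095 80 [0.067 0.069 0.07 ] [124. 126. 124.] | 0.101 30 [0.071 0.072 0.074] [166. 167. 166.] | 0.107 145 [0.066 0.072 0.074] [153. 151. 149.] | 0.113 60 [0.065 0.069 0.072] [148. 149. 147.] | 0.119 299 [0.05  0.06  0.069] [87. 94. 92.] | 0.125 8 [0.052 0.057 0.071] [83. 91. 88.] | 0.131 1 [0.063 0.063 0.063] [50. 55. 52.] | 0.137 70 [0.064 0.065 0.066] [39. 38. 36.] | 0.143 281 [0.046 0.056 0.065] [30. 28. 26.] | 0.161 66 [0.064 0.064 0.066] [175. 172. 163.] | 0.167 89 [0.064 0.065 0.066] [196. 193. 181.] | 0.173 98
[... 4127 characters left out ...]
.487 0.492] [141. 134. 122.] | 0.101 193 [0.017 0.486 0.49 ] [123. 118. 108.] | 0.107 165 [0.062 0.484 0.489] [119. 114. 104.] | 0.113 136 [0.062 0.48  0.488] [114. 109.  99.] | 0.119 102 [0.07  0.477 0.485] [113. 109. 101.] | 0.125 75 [0.066 0.472 0.48 ] [107. 106. 101.] | 0.131 44 [0.074 0.077 0.473] [136. 138. 138.] | 0.137 25 [0.065 0.07  0.182] [110. 113. 113.] | 0.143 36 [0.064 0.071 0.073] [111. 114. 115.] | 0.149 27 [0.064 0.067 0.07 ] [62. 63. 61.] | 0.155 32 [0.061 0.065 0.069] [49. 50. 48.] | 0.161 44 [0.062 0.066 0.068] [160. 163. 163.] | 0.167 38 [0.065 0.067 0.07 ] [184. 189. 192.] | 0.173 47 [0.064 0.067 0.069] [190. 194. 198.] | 0.179 31 [0.063 0.066 0.07 ] [185. 189. 189.] |
```

The numbers explain it. The jaw wasn't at 0 to begin with: the cassette has already moved 26 mm and pressed the backing back about 12 mm, near its stop. I'm straightening the tool and backing the jaw off while the brake is still released.

jog_arm --deltas '[[[5, 0, 0, 0, 0, -1, 0], [5, 0, 0, -0.2, 0, -2, 0], [5, 0, 0, -0.4, 0, -3, 0], [5, 0, 0, -0.6, 0, -3.1, 0], [5, 0, 0, -0.6, 0, -3.1, 0], [5, 0, 0, -0.6, 0, -3.1, 0]]]'

```text
time: 5.38
tool_pos: [0.6617, -0.1936, 0.1052]
tcp_rot: [0.701, -0.046, 0.71, 0.048]
wrist_force: [-9.5, -0.1, 10.6]
gripper_width: 0.306
```

```bash
cat >> go.py <<'E'
def cas(n,f):
    c=shot(n,f); P=cloud(c)-[G0[0],G0[1],0]; rgb=c['pixels'].astype(int)
    X=P@ex; Y=P@ey; Z=P[...,2]
    g=(rgb[...,1]>rgb[...,0]+40)&(rgb[...,1]>rgb[...,2]+40)&(abs(Y)<.06)&(X>.0)&(X<.2)&(Z>.062)&(Z<.085)
    print(f,'green X',np.percentile(X[g],[2,50,98]).round(4),'Y',np.percentile(Y[g],[2,98]).round(4),g.sum())
E
python3 - <<'E'
from go import *
cas('scene','scene5')
go(G0+ex*.05+[0,0,.003])
E
```

```text
scene5 green X [0.1069 0.1249 0.1392] Y [-0.0381  0.0401] 134
  alt 1 [-0.4 -0.7 -0.2]
  alt -1 [179.6  -0.4   1.1]
t 5.43 tcp [ 0.6617 -0.1935  0.1052] F [-10.    0.7  11.1] w 0.303 q [ 0.45  0.74 -0.35  1.25  0.25  1.21  0.23]
axes in tool: ex [-0.012  0.007  1.   ] ey [ 0.004  1.    -0.007]
shift cm [ 0.23  0.16 -0.83] rot [-0.42 -0.68 -0.23]
```

jog_arm --deltas '[[[5, 0, 0, -0.2, 0, -0.7, 0], [5, 0, 0, -0.3, 0, -0.7, 0], [5, 0, 0, -0.3, 0, -0.7, 0], [5, 0, 0, -0.3, 0, -0.7, 0]]]'

```text
time: 5.77
tool_pos: [0.6574, -0.1942, 0.1052]
tcp_rot: [0.704, -0.046, 0.707, 0.048]
wrist_force: [-0.5, -0.4, 6.3]
gripper_width: 0.304
```

Run:
```python
from go import *
cas('scene','scene6')
go(G0+ex*.05+[0,0,.003])
```

```text
scene6 green X [0.103  0.1214 0.1357] Y [-0.0379  0.0401] 129
  alt 1 [-0.4 -0.2 -0.2]
  alt -1 [179.6  -0.3   0.4]
t 5.82 tcp [ 0.6574 -0.1942  0.1052] F [-1.9  0.2  5.8] w 0.304 q [ 0.46  0.72 -0.35  1.27  0.24  1.19  0.24]
axes in tool: ex [-0.004  0.007  1.   ] ey [ 0.004  1.    -0.007]
shift cm [ 0.22  0.17 -0.4 ] rot [-0.39 -0.24 -0.22]
```

jog_arm --deltas '[[[40, 0, 0, 0, 0, 0, 0], [75, 0, 0, 0, 0, 0, 0], [75, 0, 0, 0, 0, 0, 0], [75, 0, 0, 0, 0, 0, 0], [75, 0, 0, 0, 0, 0, 0], [75, 0, 0, 0, 0, 0, 0], [75, 0, 0, 0, 0, 0, 0], [75, -2, 0, 0, 0, 0, 0], [75, -4, 0, 0, 0, 0, 0], [75, -7, 0, 0, 0, 0, 0], [75, -9, 0, 0, 0, 0, 0], [75, -9, 0, 0, 0, 0, 0]]]'

```text
time: 6.82
tool_pos: [0.6612, -0.1948, 0.2017]
tcp_rot: [0.708, -0.047, 0.703, 0.047]
wrist_force: [1.1, 0.1, 0.2]
gripper_width: 0.75
```

Run:
```python
from go import *
cas('scene','scene7')
c=load('scene7')
P=cloud(c)-[G0[0],G0[1],0];X=P@ex;Y=P@ey;Z=P[...,2]
m=(abs(Y)<.025)&(X>-.02)&(X<.12)&(Z>.085)&(Z<.116)
for a in np.arange(-.02,.12,.004):
    k=m&(X>=a)&(X<a+.004)
    if k.sum(): print(round(a,3),k.sum(),Z[k].max().round(3),end=' | ')
cv2.imwrite('pics/scene7c.png',cv2.resize(c['pixels'][120:310,130:270,::-1],None,fx=3.1,fy=3.1,interpolation=cv2.INTER_CUBIC))
go(G0)
```

```text
scene7 green X [0.1039 0.1216 0.137 ] Y [-0.0379  0.0401] 130
0.032 19 0.112 | 0.036 158 0.113 | 0.04 7 0.11 | 0.056 4 0.11 | 0.06 28 0.112 | 0.064 62 0.113 | 0.068 189 0.112 | 0.072 1 0.094 |   alt 1 [-0.4  0.2 -0.1]
  alt -1 [ 1.796e+02 -1.000e-01 -3.000e-01]
t 6.87 tcp [ 0.6601 -0.1946  0.199 ] F [0.6 0.2 0. ] w 0.749 q [ 0.46  0.66 -0.36  1.15  0.22  1.37  0.26]
axes in tool: ex [0.003 0.007 1.   ] ey [ 0.001  1.    -0.007]
shift cm [ 9.88  0.19 -5.69] rot [-0.39  0.19 -0.07]
```

View pics/scene7c.png

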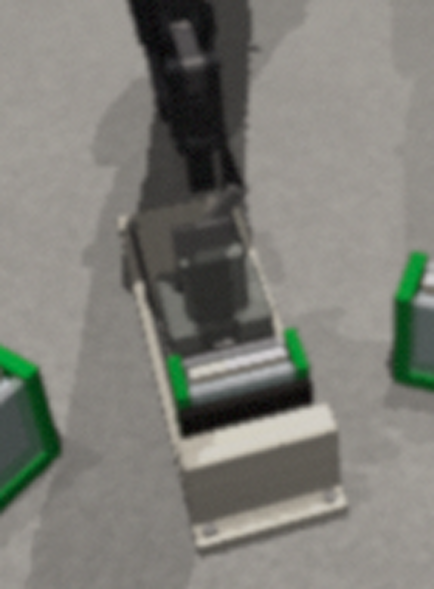

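The lever has sprung back: its top is at 32–40 mm and the post's at 60–72 mm. The cassette is shut in with the backing just touched. Next I'll move beside the knob with the fingers closed.

Run:
```python
from go import *
go(np.r_[G0[:2],0]+ex*-.057+ey*.068+[0,0,.17])
c=load('scene7');P=cloud(c)-[G0[0],G0[1],0];X=P@ex;Y=P@ey;Z=P[...,2]
rgb=c['pixels'].astype(int)
m=(X<-.02)&(X>-.1)&(Y>.005)&(Y<.06)&(Z>.07)&(Z<.1);print('knob?',m.sum(),X[m].min(),X[m].max(),np.median(Y[m]),np.median(Z[m]))
```

```text
alt 1 [-0.4  0.2 -0.1]
  alt -1 [ 1.796e+02 -1.000e-01 -3.000e-01]
t 6.87 tcp [ 0.6601 -0.1946  0.199 ] F [0.6 0.2 0. ] w 0.749 q [ 0.46  0.66 -0.36  1.15  0.22  1.37  0.26]
axes in tool: ex [0.003 0.007 1.   ] ey [ 0.001  1.    -0.007]
shift cm [  2.87   6.96 -11.42] rot [-0.39  0.19 -0.07]
knob? 105 -0.07155657095963354 -0.020066827451945195 0.03128635574396279 0.08507515422740208
```

jog_arm --deltas '[[[0, 0, 2, -2.5, 0, 0, 0], [0, 0, 4, -5, 0, 0, 0], [0, 0, 6, -8, 0, 0, 0], [0, 1, 7, -10.5, 0, 0, 0], [0, 2, 7, -11.1, 0, 0, 0], [0, 2.8, 7, -11.1, 0, 0, 0], [0, 2.8, 7, -11.1, 0, 0, 0], [0, 2.8, 7, -11.1, 0, 0, 0], [0, 2.8, 7, -11.1, 0, 0, 0]]]'

```text
time: 7.62
tool_pos: [0.5421, -0.1401, 0.1707]
tcp_rot: [0.707, -0.046, 0.704, 0.047]
wrist_force: [0.1, -0.5, 0.1]
gripper_width: 0.001
```

Run:
```python
from go import *
go(np.r_[G0[:2],0]+ex*-.054+ey*.068+[0,0,.087])
c=shot('top','top8')
cv2.imwrite('pics/top8c.png',cv2.resize(c['pixels'][115:275,250:380,::-1],None,fx=3.7,fy=3.7,interpolation=cv2.INTER_CUBIC))
```

```text
alt 1 [-0.4  0.3 -0.1]
  alt -1 [ 1.796e+02 -1.000e-01 -4.000e-01]
t 7.62 tcp [ 0.5421 -0.1401  0.1707] F [ 0.1 -0.5  0.1] w 0.001 q [ 0.52  0.42 -0.4   1.6   0.17  1.15  0.21]
axes in tool: ex [0.005 0.007 1.   ] ey [ 0.001  1.    -0.007]
shift cm [ 8.37  0.   -0.18] rot [-0.42  0.26 -0.09]
```

View pics/top8c.png

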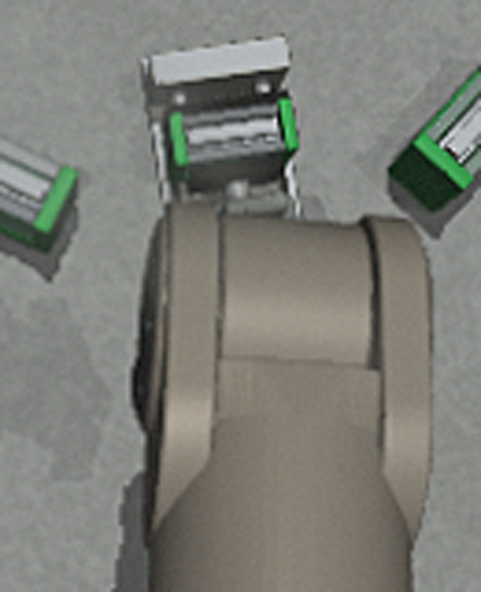

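The cassette at (235, 135) sits between pad and backing, and the arm hides the knob. I'm going down beside it and then pushing to -y.

jog_arm --deltas '[[[0, 3, 0, -0.1, 0, 0, 0], [0, 6, 0, -0.2, 0, 0, 0], [0, 8, 0, -0.2, 0, 0, 0], [0, 8.4, 0, -0.2, 0, 0, 0], [0, 8.4, 0, -0.2, 0, 0, 0], [0, 8.4, 0, -0.2, 0, 0, 0]]]'

```text
time: 8.17
tool_pos: [0.5422, -0.1402, 0.0881]
tcp_rot: [0.708, -0.046, 0.703, 0.047]
wrist_force: [0.3, 0.1, 0.5]
gripper_width: -0.001
```

jog_arm --deltas '[[[0, 0, -0.5, 0, 0, 0, 0], [0, 0, -1, 0, 0, 0, 0], [0, 0, -1.5, 0, 0, 0, 0], [0, 0, -2, 0, 0, 0, 0], [0, 0, -2.5, 0, 0, 0, 0], [0, 0, -3, 0, 0, 0, 0], [0, 0, -3.5, 0, 0, 0, 0], [0, 0, -4, 0, 0, 0, 0], [0, 0, -4, 0, 0, 0, 0]]]'

```text
time: 8.92
tool_pos: [0.5485, -0.1779, 0.0885]
tcp_rot: [0.709, -0.045, 0.702, 0.049]
wrist_force: [1.5, 5.4, 0.5]
gripper_width: 0.001
```

Run:
```python
from go import *
go(np.r_[G0[:2],0]+ex*-.056+ey*-.018+[0,0,.087])
cas('scene','scene9')
```

```text
alt 1 [-0.4  0.5 -0.2]
  alt -1 [179.6  -0.4  -0.9]
t 8.92 tcp [ 0.5485 -0.1779  0.0885] F [1.5 5.4 0.5] w 0.001 q [ 0.55  0.53 -0.37  1.65  0.21  0.99  0.25]
axes in tool: ex [0.01  0.006 1.   ] ey [ 0.004  1.    -0.006]
shift cm [ 0.13 -4.76 -0.41] rot [-0.37  0.54 -0.24]
scene9 green X [0.1077 0.1242 0.1394] Y [-0.0383  0.0401] 136
```

jog_arm --deltas '[[[0, 0.1, -0.5, -0.1, 0, 0, 0], [0, 0.1, -1, -0.1, 0, 0, 0], [0, 0.1, -1.5, -0.2, 0, 0, 0], [0, 0.1, -2, -0.2, 0, 0, 0], [0, 0.1, -2.5, -0.2, 0, 0, 0], [0, 0.1, -3, -0.2, 0, 0, 0], [0, 0.2, -3.5, -0.2, 0, 0, 0], [0, 0.2, -4, -0.2, 0, 0, 0], [0, 0.3, -4.5, -0.2, 0, 0, 0], [0, 0.3, -4.8, -0.2, 0, 0, 0], [0, 0.3, -4.8, -0.2, 0, 0, 0]]]'

```text
time: 9.88
tool_pos: [0.5546, -0.2219, 0.0854]
tcp_rot: [0.71, -0.045, 0.701, 0.051]
wrist_force: [2.1, 5.9, -0.4]
gripper_width: 0.007
```

Run:
```python
from go import *
go(np.r_[G0[:2],0]+ex*-.056+ey*-.018+[0,0,.087])
cas('scene','scene10')
```

```text
alt 1 [-0.2  0.7 -0.5]
  alt -1 [179.8  -0.8  -1.1]
t 9.88 tcp [ 0.5546 -0.2219  0.0854] F [ 2.1  5.9 -0.4] w 0.007 q [ 0.61  0.57 -0.36  1.59  0.21  1.01  0.33]
axes in tool: ex [0.013 0.004 1.   ] ey [ 0.009  1.    -0.004]
shift cm [-0.17 -0.31 -0.43] rot [-0.22  0.73 -0.49]
scene10 green X [0.1116 0.1297 0.1445] Y [-0.0383  0.0401] 138
```

jog_arm --deltas '[[[0, 0, 1, -0.3, 0, 0, 0], [0, 0, 2, -0.5, 0, 0, 0], [0, 0, 2.5, -0.5, 0, 0, 0], [0, -2, 2.5, -0.5, 0, 0, 0], [0, -5, 2.5, -0.5, 0, 0, 0], [0, -9, 2.5, -1, 0, 0, 0], [0, -13, 2.5, -2, 0, 0, 0], [0, -16, 0, -6, 0, 0, 0], [0, -16, -3, -10, 0, 0, 0], [0, -16, -7, -13, 0, 0, 0], [0, -16, -11, -14, 0, 0, 0], [0, -16, -15, -14, 0, 0, 0], [0, -16, -19, -14, 0, 0, 0], [0, -16, -22, -14, 0, 0, 0], [0, -16, -22, -14, 0, 0, 0], [0, -16, -22, -14, 0, 0, 0]]]'

```text
time: 11.27
tool_pos: [0.4409, -0.4654, 0.2404]
tcp_rot: [0.709, -0.043, 0.703, 0.048]
wrist_force: [0.5, -0.2, -0.6]
gripper_width: -0.001
```

Run:
```python
from go import *
go(G0)
cas('scene','scene11'); cas('top','top11')
for f in('top1','top11'):
    c=load(f);P=cloud(c)-[G0[0],G0[1],0];X=P@ex;Y=P@ey;Z=P[...,2];rgb=c['pixels'].astype(int)
    m=(Z>.1)&(Z<.118)&(abs(Y)<.03)&(X>-.05)&(X<.12)
    n,l,st,ce=cv2.connectedComponentsWithStats(m.astype(np.uint8))
    for i in range(1,n):
        if st[i,4]>8:print(f,'top piece X',X[l==i].mean().round(4),'Y',Y[l==i].mean().round(4),st[i,4])
    k=(rgb.sum(-1)<130)&(X<-.02)&(X>-.15)&(abs(Y)<.06)&(Z>.05)&(Z<.105)
    print('knob',X[k].mean(),Y[k].mean(),Z[k].mean(),k.sum())
c=load('top11');a=c['pixels'][115:275,150:380,::-1];cv2.imwrite('pics/top11c.png',cv2.resize(a,None,fx=3.4,fy=3.4,interpolation=cv2.INTER_CUBIC))
```

```text
alt 1 [-0.7  0.5 -0.4]
  alt -1 [179.3  -0.6  -0.8]
t 11.27 tcp [ 0.4409 -0.4654  0.2404] F [ 0.5 -0.2 -0.6] w -0.001 q [ 0.96  0.53 -0.28  1.25  0.13  1.39  0.82]
axes in tool: ex [0.009 0.011 1.   ] ey [ 0.006  1.    -0.011]
shift cm [14.38 24.15 19.41] rot [-0.65  0.53 -0.37]
scene11 green X [0.1126 0.1296 0.1442] Y [-0.0383  0.0401] 136
top11 green X [0.1101 0.1266 0.1417] Y [-0.0385  0.0397] 87
top1 top piece X 0.012 Y 0.0005 100
top1 top piece X -0.0159 Y 0.0008 56
knob -0.10494086282731976 0.03177020784938357 0.08723992539120613 102
top11 top piece X 0.0615 Y 0.0012 102
top11 top piece X 0.0352 Y 0.0012 50
knob nan nan nan 0<stdin>:11: RuntimeWarning: Mean of empty slice.
  ret = ret.dtype.type(ret / rcount)
```

View pics/top11c.png

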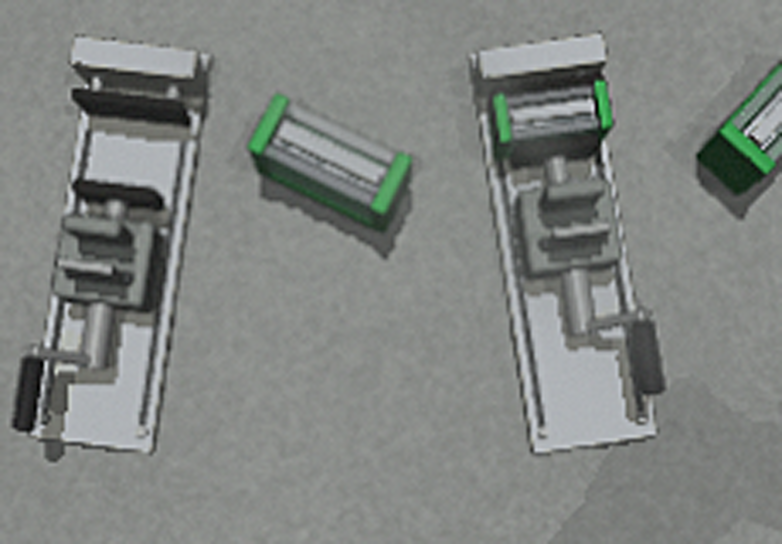

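Run:
```python
from go import *
cas('scene','scene12')
for f in('scene1','scene7','scene12'):
    c=load(f);P=cloud(c)-[G0[0],G0[1],0];X=P@ex;Y=P@ey;Z=P[...,2]
    m=(Z>.106)&(Z<.118)&(abs(Y)<.022)&(X>-.03)&(X<.12); x=np.sort(X[m]); i=np.argmax(np.diff(x))
    print(f,'lever',np.median(x[:i+1]).round(4),'post',np.median(x[i+1:]).round(4),'gap',np.diff(x)[i].round(4))
```

```text
scene12 green X [0.1124 0.1295 0.1436] Y [-0.0382  0.0403] 136
scene1 lever -0.0149 post 0.0152 gap 0.0175
scene7 lever 0.0373 post 0.0667 gap 0.0171
scene12 lever 0.0375 post 0.0664 gap 0.0183
```

The lever gap is the same as at the start, so the lever is free. The jaw is up, the crank leans to -y, and the cassette is steady. I'm handing the job in.

```bash
python3 -c "
from bench import r
print(r.finish_job(), r.get_state()['time'])"
```

```text
the job is handed in; nothing more can be done
the job is handed in; nothing more can be done
```

The loose cassette is clamped in the right-hand clamp. I squeezed the lever, slid the jaw up to the cassette, let the lever go, then pushed the crank over to the -y side. I handed the job in at about 11.3 s on the robot's clock.

**Overshoot:** I took the jaw to start at 0, but it was already part-way along. My first push pressed the backing nearly to its stop, with 54 N on the wrist (limit 120 N). With the lever still squeezed I drew the jaw back until the backing was pressed only about 1 mm (about 2 N), then let go.

**Last checks before handing in:**
- **Jaw:** it moved about 50–52 mm from where it started, measured on the lever and post. That puts it at about 0.092 by my estimate.
- **Lever:** it is let go. The gap to the post was 18.3 mm in the scene camera, against 17.5 mm at the start. The top camera put lever and post 1.6 mm closer together than before; I put that down to its coarse pixels.
- **Crank:** it leans to -y in the picture, at about 1.4 rad worked out from where the finger stopped. My colour mask did not find the knob in the last top view, so I have no direct angle measurement.
- **Cassette:** it looks upright and centred within a few mm. It moved about 7 mm as I turned the crank, so the backing should be pressed back about 7–8 mm. It was steady over the last pictures.
- **Empty clamp:** I never touched it, and its jaw looks unmoved. I did not measure its position.

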